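# Secure the pipette tip box in its ratchet travel clamp before the drive

## Task

Make the pipette tip box fast in the travel clamp on the worktop for the drive. The clamp's sliding jaw stands too far in, so press the ridged release paddle on top of it down and, with it held down, push the jaw all the way back along its bar; then push the tip box in between the jaws until it is flat against the bar, and push the jaw up again until the box sits snug between the two jaws. Do it all with gentle fingertip pushes, without picking up or gripping anything, and leave the things around it where they are.

Things in the scene. Friction and masses are not known exactly. Their poses are not given: they have to be found in the camera images.
- clamp: travel clamp, fixed: aluminium bar 50 mm wide (x), 280 long (y), 30 high, saw teeth on top; a 4 mm high foot past each end reaches y = +-165 mm. Origin: centre of the bar's underside, on the worktop; +y along the bar to the fixed jaw, -x out of the mouth, to the robot's side. Low stop across the bar, 39 mm high, at y -104 to -116 mm.
- bar_front (a point): point on the bar's upright front face (clamp x = -25 mm, y = +60 mm, 15 mm above the worktop) that the tip box must stand flat against; axes as the clamp's. Both jaws are grey arms that stick out 42 mm from this face towards -x, 3 to 38 mm above the worktop. The fixed jaw's rubber face is at clamp y = +115 mm, its back at +137 mm.
- jaw (a joint): how far the sliding jaw is pushed back, in m along the clamp's -y: its rubber face is at clamp y = 0.079 - value, the gap between the jaws is 0.036 + value; 0.119 = fully back at the stop (gap 155 mm). Rubs with about 3 N. The ratchet (6 mm teeth) blocks larger values unless release is held above 0.16; towards smaller values it always moves, clicking.
- release (a joint): angle of the release rocker, rad: 0 to about 0.14 when let go (0.14 = pawl on top of a tooth), 0.30 = pressed down to its stop. It springs back when let go; full press takes about 5 N at paddle.
- paddle (a point): centre of the top of the ridged dark release paddle, about 57 mm above the worktop, over the bar's centre line; moves with the jaw; 8 mm lower when fully pressed. The paddle is 40 mm wide and reaches 19 mm either way along the bar. At its -y end, 19 mm from here, stands the jaw's grey housing wall (63 mm wide, 62 to 88 mm high): a finger pressing the paddle pushes the jaw back there.
- jaw_rear (a point): middle of the rear (-y) face of the jaw's grey housing, 70 mm above the worktop, over the bar's centre line, at clamp y = 0.017 - jaw; axes as the clamp's. The face is 63 mm wide, 48 to 88 mm high. Pushing it towards the clamp's +y closes the jaw.
- tip_box: pipette tip box, loose: blue lower part with shut clear lid, 98 mm long (own x, -47 to +51 mm; lid 1 mm more each way), 68 mm wide (y), 66 mm high, 0.14 to 0.28 kg. Origin at its underside. It stands in front of the mouth with its x axis roughly along the clamp's +y, a long side facing the bar.
- cup: bystander: lidded sample cup, 59 mm across, 45 mm high; origin at the centre of its underside
- timer: bystander: small white kitchen timer, 62x62x20 mm; origin at the centre of its underside
- dropper_tall: bystander: dropper bottle 33 mm across, 67 mm high; origin at the centre of its underside
- dropper_small: bystander: dropper bottle 25 mm across, 52 mm high; origin at the centre of its underside
- marker: bystander: marker pen lying down, 125 mm long; origin at its underside
- petri: bystander: petri dish 93 mm across, 15 mm high; origin at the centre of its underside
Things that resemble listed ones, but are neither listed nor needed, are in the scene too. Leave any turquoise look-alike of the tip_box alone.

How it is judged (in metres and radians):
On the way, in this order (a step that is already met when the one before it is completed fails the run):
1. the release paddle is pressed down (value of joint release above 0.18 rad), for 0.1 s.
2. the sliding jaw is pushed all the way back (within 15 mm of its stop) (value of joint jaw above 0.104 m), for 0.1 s.
3. the tip box stands between the jaws, its long side against the bar (within 9 mm) (x of tip_box in the frame of clamp above -0.068 m and y of tip_box in the frame of clamp between 0 and 0.075 m), for 0.2 s.
4. the jaw is pushed up until the box is snug between the jaws (value of joint jaw below 0.069 m), for 0.2 s.
At the end, for the whole second after the job is handed in: The tip box stands on the worktop between the jaws, square (0.08 rad) and with its long side within 9 mm of the bar; the jaw is closed on it with at most 7 mm (about one tooth) of play left; the release is let go; the box is at rest (value of joint jaw between 0.055 and 0.069 m and value of joint release below 0.17 rad and x of tip_box in the frame of clamp between -0.068 and -0.05 m and y of tip_box in the frame of clamp between 0.05 and 0.075 m and angle between the x axis of tip_box and the y axis of clamp, either way round below 0.08 rad and angle between tip_box's own z axis and vertical below 0.05 rad and height (world z) of tip_box below 0.006 m and linear speed of tip_box below 0.01 m/s); the robot touches nothing.
It fails at once if the tip box is lifted or tipped (height (world z) of tip_box above 0.012 m or angle between tip_box's own z axis and vertical above 0.2 rad).
It fails at once if the tip box is gripped or rammed (over 40 N from the fingers) (contact force between the fingers and tip_box above 40 N).
It fails at once if a bystander is moved by more than 30 mm (distance of any of cup, timer, dropper_tall, dropper_small, marker, petri from where it was at the start of the episode above 0.03 m).
It also fails if it takes over 58 s, if anything falls off the work surface, if the arm or the gripper's body presses on something with over 40 N, if the wrist force passes 120 N, or if a joint passes its speed limit or range.

## Robot

A 6-joint arm with a two-finger parallel gripper is mounted at the origin on a cart in front of the work surface, level with it; the furniture and walls round the work are solid. World frame = base frame: x ahead of the robot, y to its left, z up, the work surface at z = 0. Lengths are in mm, angles in rad, forces in N, time in s.
With the tool pointing down it reaches from about 350 to 775 mm from the base axis. Payload 7.3 kg.
Tool frame: the origin (TCP) lies between the finger pads; the fingertips stand bot.tip_extent ahead of it and the grasp point (between the pads) lies 6 mm ahead of it (bot.tip_extent is the distance from the TCP to the fingertips, in mm); x points along the fingers, y is the direction in which the jaws open and shut, and the axes are right-handed (so a half turn about x gives the same grasp; the last joint's range is limited). The gripper opens to 92 mm and grips with 3 to 60 N. Pads are 19 mm wide; open, the fingers measure 130 mm over their backs; the gripper's body (75 mm by 190 mm) begins 47 mm behind the grasp point.
Start: joints at [-1.414, 0.342, 1.524, -0, 1.275, -0.146], TCP at [156.574, -501.126, 251.741] pointing down, gripper open.
Joint ranges: [-2.53, 2.53], [-0.77, 2.02], [0.04, 2.7], [-1, 4.14], [0.28, 2.66], [-3.11, 3.11]. Speed limits (rad/s): [2.57, 2.57, 3.14, 3.14, 3.14, 3.14].

## Interface

Orientations are given as [roll, pitch, yaw] about the fixed x, y, z axes, in that order (R = Rz(yaw) Ry(pitch) Rx(roll)).
In Python, from plant import bot, capture, workorder gives the robot as it stands. The module is installed in compiled form; this text tells all that it offers.
- The arm moves only by the shell command python3 -m crank 'ROWS'. ROWS is JSON, a list of rows, each an object with "linear": the shift along the tool's x, y, z in cm, a list of three; "delta_rot": the turn, a rotation vector about the tool's x, y, z in degrees, a list of three; "fingers": the opening, from 0 (shut) to 1 (fully open). In form: [{"linear": [x, y, z], "delta_rot": [wx, wy, wz], "fingers": fingers}, ...]. A call has exactly 5 rows; each row shifts and turns the commanded pose from where the row before left it, along the tool's axes as they then stand; what a row does not reach is not made up. A row lasts 1/10 s, in which the tool goes at most 50 mm and 8.59 degrees, less where a joint would pass 70% of its speed; a pose out of reach is approached as far as the arm can. A call with a gripper value outside its range is refused whole. The fingers move at their own pace and stop on an object; the grip force is fixed at half the most. Time passes only in rows, so rows that do not move let the fingers close, or fill a call up. It gives the time, the measured TCP pose, the force and the opening at its end, in the units of the state.
- bot.get_obs(): the state, without advancing time (a new reading comes with each control period).
- capture(name): name is "side" or "top"; returns a dict with "image" (420x560x3 uint8, blue, green, red), "mtx" (3x3 intrinsics, pixels), "pose" (4x4, takes a point from camera to world coordinates). Camera axes: x right, y down, z forward; pixel columns grow to the right and rows downward; lengths in mm; the calibration is good to about 2 mm. A picture is of the moment at which its call begins. There is no depth.
- workorder.close_job(): hands the job in, once; it reports no verdict.
The state is a dict: "time": time; "joint_positions": joint angles; "dq": joint speeds; "tau": joint torques, N m; "tool_pos": TCP position; "tcp_rot": TCP orientation; "contact_force": force on the tool from outside, world axes, zero at the start; "moment": the same for the moment, N m; "grip_width": finger opening in mm.
Only numpy, scipy, OpenCV 4.12 (cv2) and the standard library are available. Lean on these libraries where they do the work, as an engineer would, in place of code of your own. Each camera call takes 0.05 s, during which the arm holds its last target. There are 200 camera calls.

## Working session

There is one attempt and no reset: what is moved stays moved. The work goes in short steps, Python scripts to look and compute and a shell command to move; the robot and the scene stay as the last step left them, time stands still between calls to the robot, and variables do not carry over. Pictures are saved under pics/ and viewed, on a budget of 10 in all, crops included, one or two more only if the job needs it, and the job is handed in when it is done.

```bash
mkdir -p pics
python3 - <<'E'
from plant import bot,capture
import cv2
for n in("top","side"):
    c=capture(n);cv2.imwrite(f"pics/{n}0.png",c["image"]);print(c["mtx"].round(1).tolist(),c["pose"].round(3).tolist())
o=bot.get_obs();print(o["time"],o["tool_pos"],o["tcp_rot"],o["grip_width"],bot.tip_extent)
E
```

```text
[[467.8, 0.0, 281.1], [0.0, 467.8, 220.0], [0.0, 0.0, 1.0]] [[0.022, -0.994, 0.105, 419.831], [-1.0, -0.022, 0.009, 24.275], [-0.006, -0.105, -0.994, 1393.872], [0.0, 0.0, 0.0, 1.0]]
[[387.8, 0.0, 280.8], [0.0, 387.8, 211.5], [0.0, 0.0, 1.0]] [[0.996, -0.046, 0.081, 491.189], [-0.093, -0.571, 0.816, -741.493], [0.009, -0.82, -0.573, 622.713], [0.0, 0.0, 0.0, 1.0]]
0.1 [ 156.51452295 -500.79535559  251.15109194] [-1.69123908  1.56948502  1.75317623] 92.14384748436194 25.0
```

View pics/top0.png

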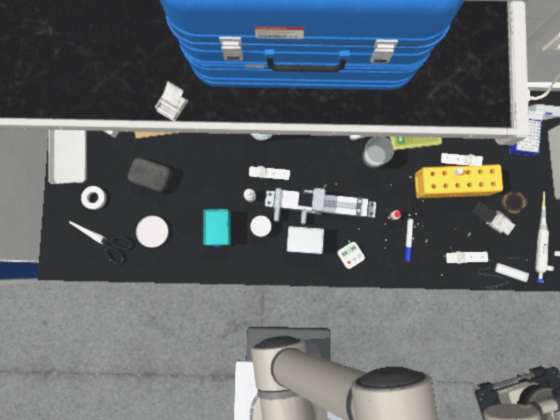

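View pics/side0.png

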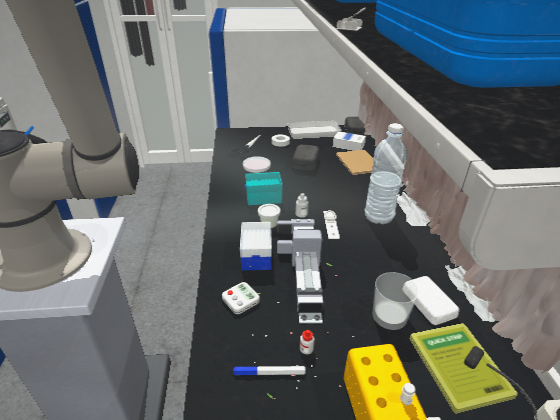

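Top view: the clamp runs from about (266,198) to (376,209) and the tip box is at about (305,240). The cup is at (261,226), the timer at (350,255), and the small and tall droppers at (396,214) and (250,195). Next I'll zoom in on both views.

Run:
```python
import cv2
a=cv2.imread("pics/top0.png")[170:290,230:430];b=cv2.imread("pics/side0.png")[190:340,210:360]
cv2.imwrite("pics/z1.png",cv2.resize(a,None,fx=4,fy=4,interpolation=cv2.INTER_CUBIC))
cv2.imwrite("pics/z2.png",cv2.resize(b,None,fx=4,fy=4,interpolation=cv2.INTER_CUBIC))
```

```text
(no output)
```

View pics/z1.png

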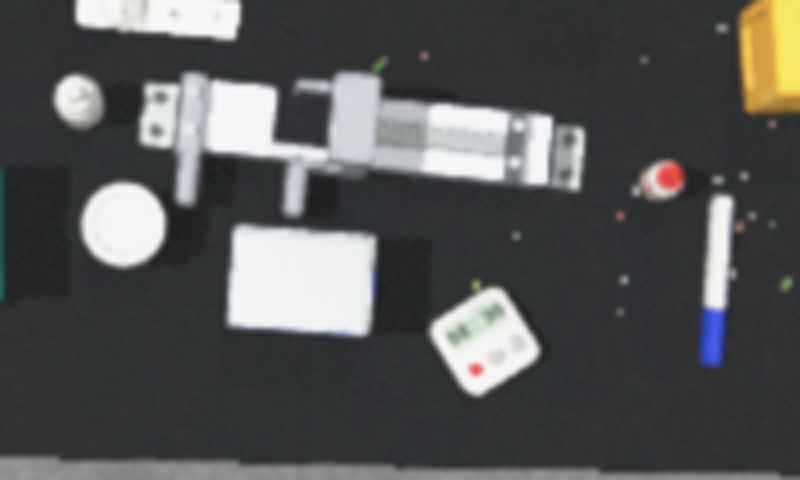

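View pics/z2.png

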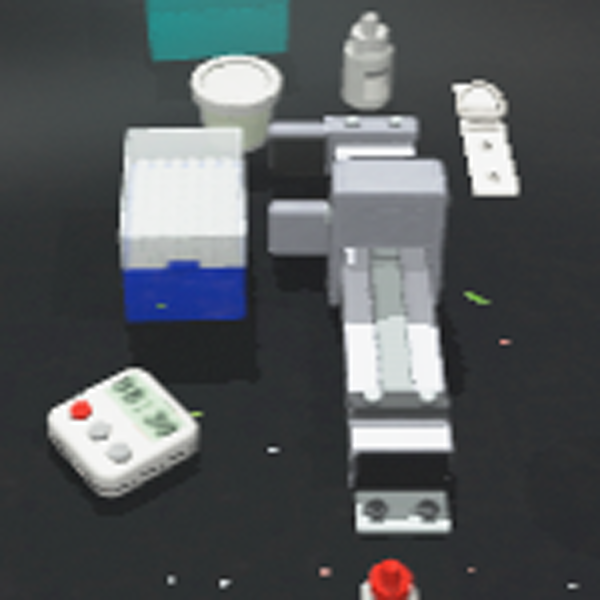

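Zoomed views: the foot ends sit at z1 (143,115) and (583,158). The lid corners are (234,225), (377,235), (369,335) and (229,326). The dark paddle spans x 275–333 and the housing wall x 333–380. Now I'll cast rays.

```bash
cat > h.py <<'E'
import numpy as np
from scipy.spatial.transform import Rotation as Rn
K=np.array([[467.8,0,281.1],[0,467.8,220.],[0,0,1]])
from plant import bot,capture
def ray(c,u,v):
    d=c["pose"][:3,:3]@np.linalg.inv(c["mtx"])@[u,v,1];return c["pose"][:3,3],d
def onz(c,u,v,z):
    o,d=ray(c,u,v);return (o+d*(z-o[2])/d[2])[:2]
def tri(c1,p1,c2,p2):
    o1,d1=ray(c1,*p1);o2,d2=ray(c2,*p2)
    s=np.linalg.lstsq(np.c_[d1,-d2],o2-o1,rcond=None)[0];a=o1+d1*s[0];b=o2+d2*s[1];return (a+b)/2,np.linalg.norm(a-b)
E
python3 - <<'E'
from h import *
t=capture("top");s=capture("side")
z=lambda u,v,h:onz(t,(u-1.5)/4+230,(v-1.5)/4+170,h)
y=lambda u,v,h:onz(s,(u-1.5)/4+210,(v-1.5)/4+190,h)
p=z(143,115,4);q=z(583,158,4);c=(p+q)/2;yaw=np.arctan2(*(p-q)[::-1])-np.pi/2
print("ends",p,q,np.linalg.norm(p-q),"clamp",c,"yaw",yaw)
ey=(p-q)/np.linalg.norm(p-q);ex=np.array([ey[1],-ey[0]])
L=lambda w:np.round([(w-c)@ex,(w-c)@ey],1)
print("side foot front end",L((y(357,530,4)+y(450,530,4))/2))
for n,a in dict(lid1=(234,225,66),lid2=(377,235,66),lid3=(369,335,66),lid4=(229,326,66),fixface=(207,80,39),padL=(275,112,57),padR=(334,112,57),wallrearTop=(379,125,88),armtipL=(285,213,38),armtipR=(304,214,38),cup=(124,225,45),timer=(485,341,20),dropS=(667,177,50),dropT=(76,103,60)).items(): w=z(*a);print(n,w.round(),L(w))
for n,a in dict(sideboxR=(246,320,0),sideboxL=(126,321,0)).items(): w=y(*a);print(n,w.round(),L(w))
print(tri(t,(526,135),s,(473,262)),tri(t,(526,128),s,(470,170)))
o=bot.get_obs();print(Rn.from_euler("xyz",o["tcp_rot"]).as_matrix().round(3))
E
```

```text
ends [631.10393163  84.87136277] [ 605.70725838 -245.0390596 ] 330.8865029015102 clamp [618.405595   -80.08384841] yaw -0.076828988318147
side foot front end [  -3.6 -166.4]
lid1 [544.  15.] [-81.6  89.3]
lid2 [539. -87.] [-78.7 -12.7]
lid3 [468. -82.] [-150.   -13.4]
lid4 [472.  17.] [-153.5   85.9]
fixface [653.  37.] [ 25.2 119.5]
padL [627. -13.] [ 3.7 67.9]
padR [628. -55.] [ 7.9 25.5]
wallrearTop [615. -85.] [-3.2 -5.4]
armtipL [556. -22.] [-66.6  53.3]
armtipR [556. -36.] [-66.   39.4]
cup [544.  95.] [-87.5 168.6]
timer [ 467. -170.] [-144.1 -101.8]
dropS [ 587. -297.] [ -14.7 -218.4]
dropT [630. 131.] [ -4.3 211.4]
sideboxR [535. -86.] [-82.2 -12.3]
sideboxL [467. -81.] [-151.3  -12.7]
(array([ 710.94501805, -494.31660688,  384.86622751]), np.float64(31.997938327481013)) (array([ 703.76352213, -455.14233091,  460.94626991]), np.float64(29.578075273284263))
[[-0.     0.298 -0.954]
 [ 0.001 -0.954 -0.298]
 [-1.    -0.001 -0.   ]]
```

Estimates:
- **Clamp:** centre (618.4,-80.1), yaw -0.077.
- **Jaw:** about 0.022, which puts the paddle at clamp y ≈ 46.
- **Box front:** clamp x ≈ -80, so the jaw arm tip at -67 clears it.

I'll turn the tool so that y = -clamp y and z = -clamp x, shut the fingers, and move above the clamp.

```bash
python3 -m crank '[{"linear":[0,0,0],"delta_rot":[4.34,0,0],"fingers":0},{"linear":[0,0,0],"delta_rot":[4.34,0,0],"fingers":0},{"linear":[0,0,0],"delta_rot":[4.34,0,0],"fingers":0},{"linear":[0,0,0],"delta_rot":[4.34,0,0],"fingers":0},{"linear":[0,0,0],"delta_rot":[4.34,0,0],"fingers":0}]'
python3 -m crank '[{"linear":[0,-3.4,-2.9],"delta_rot":[0,0,0],"fingers":0},{"linear":[0,-3.4,-2.9],"delta_rot":[0,0,0],"fingers":0},{"linear":[0,-3.4,-2.9],"delta_rot":[0,0,0],"fingers":0},{"linear":[0,-3.4,-2.9],"delta_rot":[0,0,0],"fingers":0},{"linear":[0,-3.4,-2.9],"delta_rot":[0,0,0],"fingers":0}]'
python3 -m crank '[{"linear":[0,-3.4,-2.9],"delta_rot":[0,0,0],"fingers":0},{"linear":[0,-3.4,-2.9],"delta_rot":[0,0,0],"fingers":0},{"linear":[0,-3.4,-2.9],"delta_rot":[0,0,0],"fingers":0},{"linear":[0,-3.4,-2.9],"delta_rot":[0,0,0],"fingers":0},{"linear":[0,-3.4,-2.9],"delta_rot":[0,0,0],"fingers":0}]'
cat > st.py <<'E'
from h import *
o=bot.get_obs();c=np.array([618.4,-80.1]);ey=np.array([.0768,.997]);ex=np.array([.997,-.0768])
d=o["tool_pos"][:2]-c;R=Rn.from_euler("xyz",o["tcp_rot"]).as_matrix()
print("t",round(o["time"],2),"clamp xy",(d@ex).round(1),(d@ey).round(1),"tip z",(o["tool_pos"][2]-25).round(1),"F clamp",(o["contact_force"][:2]@ex).round(1),(o["contact_force"][:2]@ey).round(1),o["contact_force"][2].round(1),"w",round(o["grip_width"],1),"yawerr",(R[:2,1]@ex).round(3),"tilt",R[:2,0].round(3))
E
python3 st.py
```

```text
time: 0.7
tool_pos: [156.5, -501.0, 251.5]
tcp_rot: [-1.289, 1.57, 1.774]
contact_force: [-0.5, -0.5, -0.3]
grip_width: 56.4
time: 1.2
tool_pos: [315.0, -341.2, 251.7]
tcp_rot: [2.618, 1.571, -0.599]
contact_force: [-0.0, -1.2, 0.1]
grip_width: 16.6
time: 1.7
tool_pos: [472.6, -182.5, 251.7]
tcp_rot: [1.567, 1.571, -1.65]
contact_force: [0.6, -1.2, -0.4]
grip_width: 0.3
t 1.7 clamp xy -137.5 -113.3 tip z 226.7 F clamp 0.7 -1.2 -0.4 w 0.3 yawerr 0.001 tilt [-0. -0.]
```

```bash
python3 -m crank '[{"linear":[0,-3.26,-2.75],"delta_rot":[0,0,0],"fingers":0},{"linear":[0,-3.26,-2.75],"delta_rot":[0,0,0],"fingers":0},{"linear":[0,-3.26,-2.75],"delta_rot":[0,0,0],"fingers":0},{"linear":[0,-3.26,-2.75],"delta_rot":[0,0,0],"fingers":0},{"linear":[0,-3.26,-2.75],"delta_rot":[0,0,0],"fingers":0}]' >/dev/null
python3 -m crank '[{"linear":[3,0,0],"delta_rot":[0,0,0],"fingers":0},{"linear":[3,0,0],"delta_rot":[0,0,0],"fingers":0},{"linear":[3,0,0],"delta_rot":[0,0,0],"fingers":0},{"linear":[3,0,0],"delta_rot":[0,0,0],"fingers":0},{"linear":[1.5,0,0],"delta_rot":[0,0,0],"fingers":0}]' >/dev/null
python3 st.py
cat > look.py <<'E'
import sys,cv2
from plant import capture
n,f,x,y,w,h,k=sys.argv[1:3]+[int(i) for i in sys.argv[3:]]
a=capture(n)["image"];cv2.imwrite("pics/%s_full.png"%f,a)
cv2.imwrite("pics/%s.png"%f,cv2.resize(a[y:y+h,x:x+w],None,fx=k,fy=k,interpolation=cv2.INTER_CUBIC))
E
python3 look.py side s1 210 150 150 150 4
```

```text
t 2.7 clamp xy -2.7 48.4 tip z 88.5 F clamp -0.4 0.4 0.2 w 0.4 yawerr 0.001 tilt [-0.005  0.001]
```

View pics/s1.png

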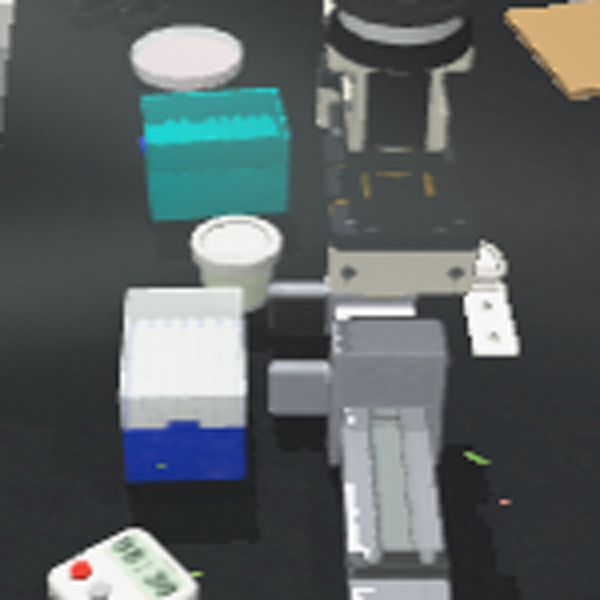

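The gripper stands above and behind the housing (wall top at about (388,325)) and the box is untouched. Now down onto the paddle.

```bash
python3 -m crank '[{"linear":[1,0,0],"delta_rot":[0,0,0],"fingers":0},{"linear":[1,0,-0.2],"delta_rot":[0,0,0],"fingers":0},{"linear":[0.8,0,0],"delta_rot":[0,0,0],"fingers":0},{"linear":[0.2,0,0],"delta_rot":[0,0,0],"fingers":0},{"linear":[0.2,0,0],"delta_rot":[0,0,0],"fingers":0}]' >/dev/null
python3 st.py
python3 -m crank '[{"linear":[0.2,0,0],"delta_rot":[0,0,0],"fingers":0},{"linear":[0.2,0,0],"delta_rot":[0,0,0],"fingers":0},{"linear":[0.1,0,0],"delta_rot":[0,0,0],"fingers":0},{"linear":[0.1,0,0],"delta_rot":[0,0,0],"fingers":0},{"linear":[0,0,0],"delta_rot":[0,0,0],"fingers":0}]' >/dev/null
python3 st.py
```

```text
t 3.25 clamp xy 1.1 48.1 tip z 59.8 F clamp 0.3 0.9 -0.4 w 0.1 yawerr 0.001 tilt [ 0. -0.]
t 3.75 clamp xy 1.2 48.4 tip z 54.2 F clamp 0.5 1.2 2.6 w 0.7 yawerr 0.001 tilt [ 0.001 -0.   ]
```

```bash
python3 -m crank '[{"linear":[0.15,0,0],"delta_rot":[0,0,0],"fingers":0},{"linear":[0.15,0,0],"delta_rot":[0,0,0],"fingers":0},{"linear":[0.1,0,0],"delta_rot":[0,0,0],"fingers":0},{"linear":[0,0,0],"delta_rot":[0,0,0],"fingers":0},{"linear":[0,0,0],"delta_rot":[0,0,0],"fingers":0}]' >/dev/null
python3 st.py
python3 -m crank '[{"linear":[0.1,0,0],"delta_rot":[0,0,0],"fingers":0},{"linear":[0.1,0,0],"delta_rot":[0,0,0],"fingers":0},{"linear":[0,0,0],"delta_rot":[0,0,0],"fingers":0},{"linear":[0,0,0],"delta_rot":[0,0,0],"fingers":0},{"linear":[0,0,0],"delta_rot":[0,0,0],"fingers":0}]' >/dev/null
python3 st.py
```

```text
t 4.25 clamp xy 1.3 48.2 tip z 50.0 F clamp -0.0 2.3 4.4 w 0.7 yawerr 0.001 tilt [ 0.001 -0.   ]
t 4.75 clamp xy 1.4 48.1 tip z 49.5 F clamp -2.5 2.7 15.1 w 0.5 yawerr 0.001 tilt [ 0.002 -0.   ]
```

Paddle is at its stop. Ease off slightly, then push back.

```bash
python3 -m crank '[{"linear":[-0.05,0.3,0],"delta_rot":[0,0,0],"fingers":0},{"linear":[0,0.4,0],"delta_rot":[0,0,0],"fingers":0},{"linear":[0,0.6,0],"delta_rot":[0,0,0],"fingers":0},{"linear":[0,0.6,0],"delta_rot":[0,0,0],"fingers":0},{"linear":[0,0.6,0],"delta_rot":[0,0,0],"fingers":0}]' >/dev/null
python3 st.py
python3 -m crank '[{"linear":[0,0.7,0],"delta_rot":[0,0,0],"fingers":0},{"linear":[0,0.7,0],"delta_rot":[0,0,0],"fingers":0},{"linear":[0,0.7,0],"delta_rot":[0,0,0],"fingers":0},{"linear":[0,0.7,0],"delta_rot":[0,0,0],"fingers":0},{"linear":[0,0.7,0],"delta_rot":[0,0,0],"fingers":0}]' >/dev/null
python3 st.py
```

```text
t 5.25 clamp xy 1.2 23.0 tip z 49.6 F clamp -2.3 3.4 13.0 w 0.1 yawerr 0.001 tilt [ 0.001 -0.   ]
t 5.75 clamp xy 1.0 -12.0 tip z 49.6 F clamp -3.4 3.7 13.3 w 0.4 yawerr 0.001 tilt [ 0.001 -0.   ]
```

```bash
python3 -m crank '[{"linear":[0,0.7,0],"delta_rot":[0,0,0],"fingers":0},{"linear":[0,0.7,0],"delta_rot":[0,0,0],"fingers":0},{"linear":[0,0.6,0],"delta_rot":[0,0,0],"fingers":0},{"linear":[0,0.6,0],"delta_rot":[0,0,0],"fingers":0},{"linear":[0,0.5,0],"delta_rot":[0,0,0],"fingers":0}]' >/dev/null
python3 st.py
python3 -m crank '[{"linear":[0,0.4,0],"delta_rot":[0,0,0],"fingers":0},{"linear":[0,0.3,0],"delta_rot":[0,0,0],"fingers":0},{"linear":[0,0.2,0],"delta_rot":[0,0,0],"fingers":0},{"linear":[0,0.1,0],"delta_rot":[0,0,0],"fingers":0},{"linear":[0,0,0],"delta_rot":[0,0,0],"fingers":0}]' >/dev/null
python3 st.py; python3 look.py side s2 210 150 150 180 3
```

```text
t 6.25 clamp xy 0.8 -43.2 tip z 49.6 F clamp -4.0 2.4 13.2 w 0.2 yawerr 0.001 tilt [ 0. -0.]
t 6.75 clamp xy 0.8 -50.6 tip z 49.5 F clamp -3.1 11.9 14.4 w 0.4 yawerr 0.001 tilt [0.    0.003]
```

View pics/s2.png

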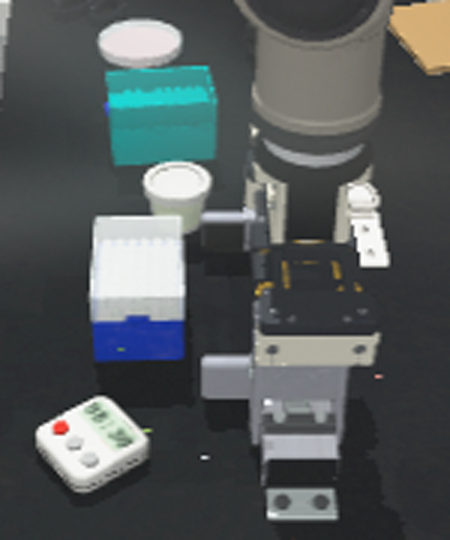

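The jaw is at its stop: the push force rose to 12 N and the arm at about (228,377) stands in front of the end stop. Now I lift off and go round to the front of the box.

```bash
python3 -m crank '[{"linear":[0,-0.2,0],"delta_rot":[0,0,0],"fingers":0},{"linear":[-0.5,0,0],"delta_rot":[0,0,0],"fingers":0},{"linear":[-1.5,0,0],"delta_rot":[0,0,0],"fingers":0},{"linear":[-2.5,0,0],"delta_rot":[0,0,0],"fingers":0},{"linear":[-2.5,0,0],"delta_rot":[0,0,0],"fingers":0}]' >/dev/null
python3 -m crank '[{"linear":[0,-1.8,3.9],"delta_rot":[0,0,0],"fingers":0},{"linear":[0,-1.8,3.9],"delta_rot":[0,0,0],"fingers":0},{"linear":[0,-1.8,3.9],"delta_rot":[0,0,0],"fingers":0},{"linear":[0,-1.8,3.9],"delta_rot":[0,0,0],"fingers":0},{"linear":[0,-1.8,3.9],"delta_rot":[0,0,0],"fingers":0}]' >/dev/null
python3 st.py
python3 look.py top t2 230 170 200 120 4
```

```text
t 7.8 clamp xy -196.2 39.2 tip z 117.6 F clamp 0.6 0.3 0.5 w 0.4 yawerr 0.001 tilt [-0.001 -0.   ]
```

View pics/t2.png

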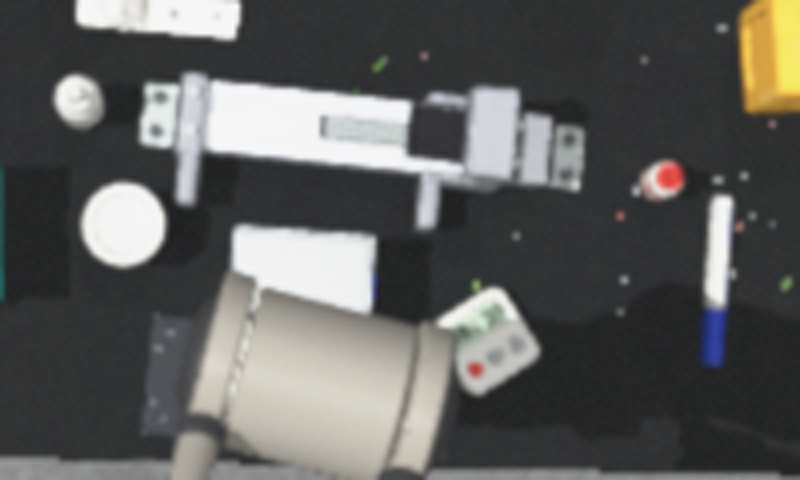

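The jaw sits at the stop with its housing at z1 x≈470–520. The box is still in place, with its edge at (234–377, 228). Next: descend in front of it and push.

```bash
python3 -m crank '[{"linear":[2.5,0,0],"delta_rot":[0,0,0],"fingers":0},{"linear":[2.5,0,0],"delta_rot":[0,0,0],"fingers":0},{"linear":[2.5,0,0],"delta_rot":[0,0,0],"fingers":0},{"linear":[1.5,0,0],"delta_rot":[0,0,0],"fingers":0},{"linear":[0,0.2,-0.5],"delta_rot":[0,0,0],"fingers":0}]' >/dev/null
python3 -m crank '[{"linear":[0,0,-0.7],"delta_rot":[0,0,0],"fingers":0},{"linear":[0,0,-0.6],"delta_rot":[0,0,0],"fingers":0},{"linear":[0,0,-0.5],"delta_rot":[0,0,0],"fingers":0},{"linear":[0,0,-0.5],"delta_rot":[0,0,0],"fingers":0},{"linear":[0,0,-0.5],"delta_rot":[0,0,0],"fingers":0}]' >/dev/null
python3 st.py
python3 -m crank '[{"linear":[0,0,-0.5],"delta_rot":[0,0,0],"fingers":0},{"linear":[0,0,-0.5],"delta_rot":[0,0,0],"fingers":0},{"linear":[0,0,-0.5],"delta_rot":[0,0,0],"fingers":0},{"linear":[0,0,-0.5],"delta_rot":[0,0,0],"fingers":0},{"linear":[0,0,-0.5],"delta_rot":[0,0,0],"fingers":0}]' >/dev/null
python3 st.py
```

```text
t 8.85 clamp xy -160.8 37.1 tip z 28.5 F clamp -2.6 0.2 1.9 w -0.2 yawerr 0.001 tilt [-0. -0.]
t 9.35 clamp xy -135.7 37.0 tip z 28.2 F clamp -1.8 -0.5 1.8 w 0.1 yawerr 0.001 tilt [-0. -0.]
```

```bash
python3 -m crank '[{"linear":[0,0,-0.5],"delta_rot":[0,0,0],"fingers":0},{"linear":[0,0,-0.5],"delta_rot":[0,0,0],"fingers":0},{"linear":[0,0,-0.5],"delta_rot":[0,0,0],"fingers":0},{"linear":[0,0,-0.5],"delta_rot":[0,0,0],"fingers":0},{"linear":[0,0,-0.5],"delta_rot":[0,0,0],"fingers":0}]' >/dev/null
python3 st.py
python3 -m crank '[{"linear":[0,0,-0.3],"delta_rot":[0,0,0],"fingers":0},{"linear":[0,0,-0.2],"delta_rot":[0,0,0],"fingers":0},{"linear":[0,0,-0.2],"delta_rot":[0,0,0],"fingers":0},{"linear":[0,0,0],"delta_rot":[0,0,0],"fingers":0},{"linear":[0,0,0],"delta_rot":[0,0,0],"fingers":0}]' >/dev/null
python3 st.py
```

```text
t 9.85 clamp xy -110.7 37.0 tip z 28.2 F clamp -2.1 0.4 1.6 w 0.3 yawerr 0.001 tilt [ 0. -0.]
t 10.35 clamp xy -106.0 37.4 tip z 27.9 F clamp -7.7 1.0 3.6 w 0.8 yawerr 0.001 tilt [-0.004  0.001]
```

```bash
python3 -m crank '[{"linear":[0,0,-0.2],"delta_rot":[0,0,0],"fingers":0},{"linear":[0,0,0],"delta_rot":[0,0,0],"fingers":0},{"linear":[0,0,0],"delta_rot":[0,0,0],"fingers":0},{"linear":[0,0,0],"delta_rot":[0,0,0],"fingers":0},{"linear":[0,0,0],"delta_rot":[0,0,0],"fingers":0}]' >/dev/null
python3 st.py
python3 -m crank '[{"linear":[0,0,0.5],"delta_rot":[0,0,0],"fingers":0},{"linear":[0,0,2],"delta_rot":[0,0,0],"fingers":0},{"linear":[0,0,4],"delta_rot":[0,0,0],"fingers":0},{"linear":[0,0,4],"delta_rot":[0,0,0],"fingers":0},{"linear":[-3,0,0],"delta_rot":[0,0,0],"fingers":0}]' >/dev/null
python3 st.py;python3 look.py top t3 230 170 200 120 4
```

```text
t 10.85 clamp xy -105.9 37.5 tip z 27.8 F clamp -14.2 -0.4 10.0 w 0.2 yawerr 0.001 tilt [-0.008  0.001]
t 11.35 clamp xy -216.8 38.4 tip z 54.8 F clamp 1.6 -0.7 -0.3 w 0.2 yawerr 0.001 tilt [-0.016  0.004]
```

View pics/t3.png

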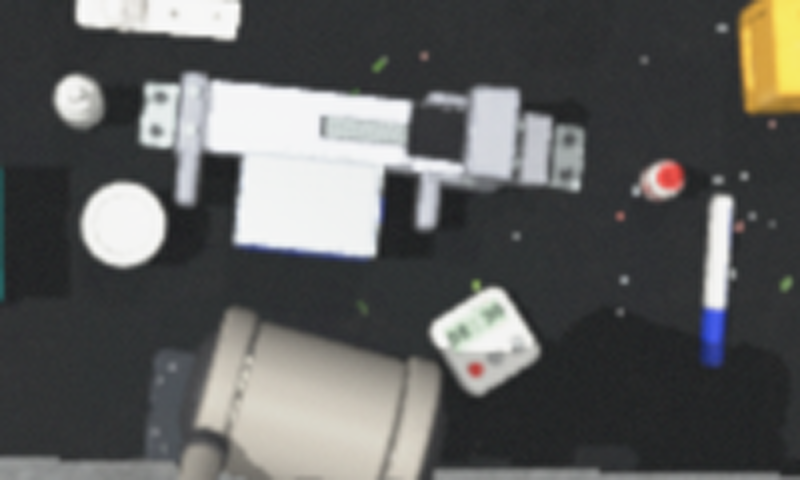

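Box edge lies along the bar, with its lid spanning z1 x 236–383. Next I go over the top to behind the jaw housing.

```bash
python3 -m crank '[{"linear":[-3.3,0,0],"delta_rot":[0,0,0],"fingers":0},{"linear":[-3.3,0,0],"delta_rot":[0,0,0],"fingers":0},{"linear":[0,2.35,-2.7],"delta_rot":[0,0,0],"fingers":0},{"linear":[0,2.35,-2.7],"delta_rot":[0,0,0],"fingers":0},{"linear":[0,2.35,-2.7],"delta_rot":[0,0,0],"fingers":0}]' >/dev/null
python3 -m crank '[{"linear":[0,2.35,-2.7],"delta_rot":[0,0,0],"fingers":0},{"linear":[0,2.35,-2.7],"delta_rot":[0,0,0],"fingers":0},{"linear":[0,2.35,-2.7],"delta_rot":[0,0,0],"fingers":0},{"linear":[0,2.35,-2.7],"delta_rot":[0,0,0],"fingers":0},{"linear":[0,2.35,-2.7],"delta_rot":[0,0,0],"fingers":0}]' >/dev/null
python3 st.py
python3 -m crank '[{"linear":[0,0,0],"delta_rot":[0,0,0],"fingers":0},{"linear":[2,0,0],"delta_rot":[0,0,0],"fingers":0},{"linear":[2,0,0],"delta_rot":[0,0,0],"fingers":0},{"linear":[2,0,0],"delta_rot":[0,0,0],"fingers":0},{"linear":[0,0,0],"delta_rot":[0,0,0],"fingers":0}]' >/dev/null
python3 st.py
```

```text
t 12.4 clamp xy 11.0 -152.2 tip z 124.4 F clamp 0.9 0.1 1.2 w 0.3 yawerr 0.001 tilt [ 0.002 -0.001]
t 12.9 clamp xy 7.5 -149.9 tip z 61.4 F clamp -0.4 -0.0 -0.4 w 0.1 yawerr 0.001 tilt [-0.004  0.002]
```

```bash
python3 -m crank '[{"linear":[0,-0.8,0.5],"delta_rot":[0,0,0],"fingers":0},{"linear":[0,-0.8,0],"delta_rot":[0,0,0],"fingers":0},{"linear":[0,-0.8,0],"delta_rot":[0,0,0],"fingers":0},{"linear":[0,-0.5,0],"delta_rot":[0,0,0],"fingers":0},{"linear":[0,-0.5,0],"delta_rot":[0,0,0],"fingers":0}]' >/dev/null
python3 st.py
python3 -m crank '[{"linear":[0,-0.5,0],"delta_rot":[0,0,0],"fingers":0},{"linear":[0,-0.5,0],"delta_rot":[0,0,0],"fingers":0},{"linear":[0,-0.5,0],"delta_rot":[0,0,0],"fingers":0},{"linear":[0,-0.5,0],"delta_rot":[0,0,0],"fingers":0},{"linear":[0,-0.5,0],"delta_rot":[0,0,0],"fingers":0}]' >/dev/null
python3 st.py
```

```text
t 13.4 clamp xy 4.6 -116.8 tip z 65.2 F clamp -0.6 -3.2 1.9 w 0.4 yawerr 0.002 tilt [ 0.002 -0.002]
t 13.9 clamp xy 4.5 -91.9 tip z 64.6 F clamp 1.5 -5.3 3.5 w 0.4 yawerr 0.001 tilt [ 0.001 -0.001]
```

```bash
python3 -m crank '[{"linear":[0,-0.35,0],"delta_rot":[0,0,0],"fingers":0},{"linear":[0,-0.35,0],"delta_rot":[0,0,0],"fingers":0},{"linear":[0,-0.35,0],"delta_rot":[0,0,0],"fingers":0},{"linear":[0,-0.35,0],"delta_rot":[0,0,0],"fingers":0},{"linear":[0,-0.35,0],"delta_rot":[0,0,0],"fingers":0}]' >/dev/null
python3 st.py
python3 -m crank '[{"linear":[0,-0.2,0],"delta_rot":[0,0,0],"fingers":0},{"linear":[0,-0.2,0],"delta_rot":[0,0,0],"fingers":0},{"linear":[0,-0.1,0],"delta_rot":[0,0,0],"fingers":0},{"linear":[0,-0.1,0],"delta_rot":[0,0,0],"fingers":0},{"linear":[0,0,0],"delta_rot":[0,0,0],"fingers":0}]' >/dev/null
python3 st.py;python3 look.py top t4 230 170 200 120 4
```

```text
t 14.4 clamp xy 4.5 -74.7 tip z 64.5 F clamp 1.7 -4.8 2.6 w 0.4 yawerr 0.001 tilt [ 0.001 -0.001]
t 14.9 clamp xy 4.5 -68.3 tip z 64.4 F clamp 2.6 -4.0 3.6 w 0.4 yawerr 0.001 tilt [ 0.001 -0.001]
```

```bash
python3 look.py side s4 210 150 150 180 3
```

```text
(no output)
```

View pics/s4.png

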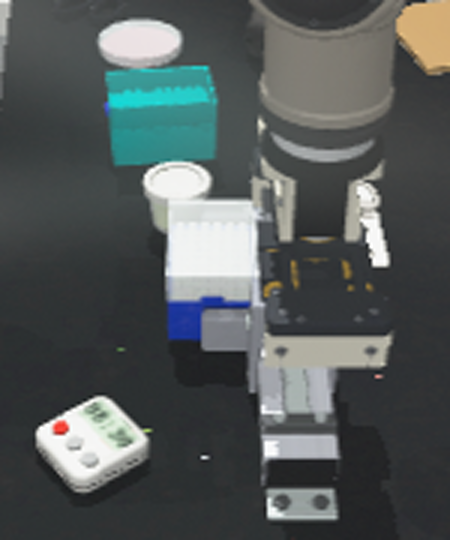

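Box is going in flat with the jaw against it (jaw arm at about (225,330)). The force is still only about 4 N, so I'll keep going until it rises.

```bash
python3 -m crank '[{"linear":[0,-0.2,0],"delta_rot":[0,0,0],"fingers":0},{"linear":[0,-0.1,0],"delta_rot":[0,0,0],"fingers":0},{"linear":[0,-0.1,0],"delta_rot":[0,0,0],"fingers":0},{"linear":[0,-0.1,0],"delta_rot":[0,0,0],"fingers":0},{"linear":[0,0,0],"delta_rot":[0,0,0],"fingers":0}]' >/dev/null
python3 st.py
```

```text
t 15.5 clamp xy 4.4 -63.7 tip z 64.4 F clamp 2.3 -5.0 2.2 w 0.0 yawerr 0.001 tilt [ 0.001 -0.001]
```

```bash
python3 -m crank '[{"linear":[0,-0.1,0],"delta_rot":[0,0,0],"fingers":0},{"linear":[0,-0.1,0],"delta_rot":[0,0,0],"fingers":0},{"linear":[0,-0.1,0],"delta_rot":[0,0,0],"fingers":0},{"linear":[0,0,0],"delta_rot":[0,0,0],"fingers":0},{"linear":[0,0,0],"delta_rot":[0,0,0],"fingers":0}]' >/dev/null
python3 st.py
python3 -m crank '[{"linear":[0,-0.1,0],"delta_rot":[0,0,0],"fingers":0},{"linear":[0,-0.1,0],"delta_rot":[0,0,0],"fingers":0},{"linear":[0,0,0],"delta_rot":[0,0,0],"fingers":0},{"linear":[0,0,0],"delta_rot":[0,0,0],"fingers":0},{"linear":[0,0,0],"delta_rot":[0,0,0],"fingers":0}]' >/dev/null
python3 st.py
```

```text
t 16.0 clamp xy 4.4 -61.9 tip z 64.4 F clamp 2.0 -9.7 1.3 w 0.5 yawerr 0.001 tilt [ 0.001 -0.003]
t 16.5 clamp xy 4.4 -61.8 tip z 64.4 F clamp 1.9 -16.4 1.5 w 0.1 yawerr 0.0 tilt [ 0.001 -0.005]
```

The jaw is blocked at 16 N, so the box is snug. Backing off and checking.

```bash
python3 -m crank '[{"linear":[0,0.3,0],"delta_rot":[0,0,0],"fingers":0},{"linear":[0,1.5,0],"delta_rot":[0,0,0],"fingers":0},{"linear":[0,3,0],"delta_rot":[0,0,0],"fingers":0},{"linear":[-3,1,0],"delta_rot":[0,0,0],"fingers":0},{"linear":[-4,0,0],"delta_rot":[0,0,0],"fingers":0}]' >/dev/null
python3 -m crank '[{"linear":[-3,1,3],"delta_rot":[0,0,0],"fingers":0},{"linear":[0,2,4],"delta_rot":[0,0,0],"fingers":0},{"linear":[0,2,4],"delta_rot":[0,0,0],"fingers":0},{"linear":[0,2,4],"delta_rot":[0,0,0],"fingers":0},{"linear":[0,0,0],"delta_rot":[0,0,0],"fingers":0}]' >/dev/null
python3 st.py;python3 look.py top t5 230 170 200 120 4
```

```text
t 17.5 clamp xy -150.6 -187.4 tip z 163.6 F clamp 0.3 -0.2 -1.2 w 0.6 yawerr -0.002 tilt [-0.004  0.003]
```

View pics/t5.png

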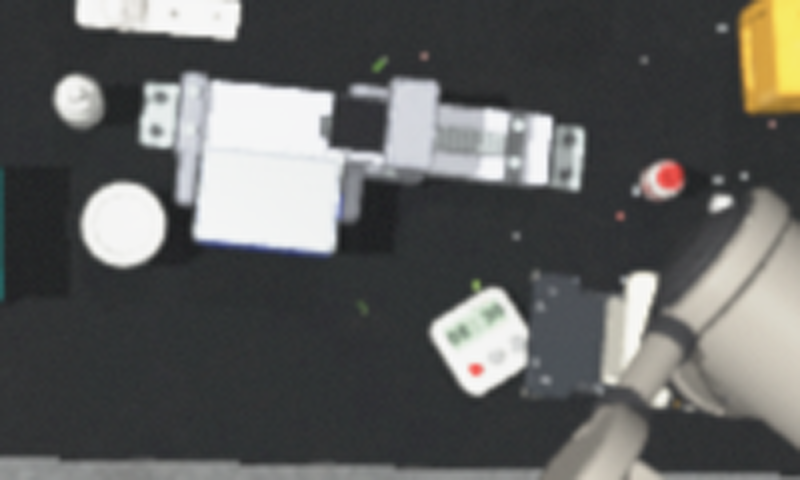

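Run:
```python
from h import *
t=capture("top");c=np.array([618.4,-80.1]);ey=np.array([.0768,.997]);ex=np.array([.997,-.0768])
P=[]
for a in [(195,241),(335,253),(345,160),(203,150)]:
    w=onz(t,(a[0]-1.5)/4+230,(a[1]-1.5)/4+170,66)-c;P.append([w@ex,w@ey])
P=np.array(P);print(P.round(1),P.mean(0).round(1));print("angles",[np.round(np.arctan2(d[0],d[1]),3) for d in (P[0]-P[1],P[3]-P[2])])
```

```text
[[-95.7 115.9]
 [-94.4  15.9]
 [-27.3  14.9]
 [-30.2 116.7]] [-61.9  65.9]
angles [np.float64(-0.013), np.float64(-0.028)]
```

```bash
python3 -c "
from plant import workorder;print(workorder.close_job())"
```

```text
the job is handed in; nothing more can be done
None
```

The tip box is clamped in the travel clamp and the job is handed in, after about 17.5 s of robot time. No verdict was reported.

With the fingers shut I pressed the paddle to its stop and pushed the jaw back until it blocked. I then pushed the box flat against the bar (about 14 N at most) and closed the jaw from behind until it blocked at about 16 N.

| Last check | Measured | Allowed |
|---|---|---|
| Jaw position (two pixel-shift estimates) | 0.0625–0.063 m | 0.055–0.069 m |
| Box x in the clamp frame | about -62 mm | -68 to -50 mm |
| Box y in the clamp frame | about +64 mm | +50 to +75 mm |
| Box skew | 0.01–0.03 rad | below 0.08 rad |

- **Robot and surroundings:** The arm ended clear of everything, with the wrist force near zero. In the last picture the cup, timer, both droppers and the part of the marker in view were where they had been. The petri dish was outside that picture; it was last seen unmoved in the side view as the jaw was closing.
- **Not measured:** I had no direct reading of the release angle or of the box's height and tilt. The paddle was free once I lifted off, and the pictures show the box upright.
- **Small disagreement:** The box measured about 3 mm further from the bar than flat contact would give. That is close to the camera's 2 mm accuracy and inside the limit.

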